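# Close the loaded tray and start the cassette reader by its touch-free sensor

## Robot

A 6-joint arm with a two-finger parallel gripper is mounted at the origin on a cart in front of the work surface, level with it; the furniture and walls round the work are solid. World frame = base frame: x ahead of the robot, y to its left, z up, the work surface at z = 0. Lengths are in m, angles in rad, forces in N, time in s.
With the tool pointing down it reaches from about 0.25 to 0.725 m from the base axis. Payload 4 kg.
Tool frame: the origin (TCP) lies on the centre line of the jaws, within the pads' length; the fingertips stand 17 mm ahead of it and the grasp point (between the pads) lies 2 mm behind it; z points along the fingers, y is the line along which they close (so a half turn about z gives the same grasp; the last joint's range is limited). The gripper opens to 85 mm and grips with 20 to 120 N. Pads are 22 mm wide; open, the fingers measure 114 mm over their backs; the gripper's body (76 mm by 85 mm) begins 54 mm behind the grasp point. The pads swing forward as they close: fully open they stand 13 mm farther back than shut.
Start: joints at [1.145, 0.241, 0.005, 1.335, 0, 1.571], TCP at [0.207, 0.455, 0.248] pointing down, gripper open.
Joint ranges: [-2.72, 2.72], [-1.05, 1.87], [-1.09, 1.28], [-1.99, 2.15], [-1.42, 1.44], [-3.14, 3.14]. Speed limits (rad/s): [2.79, 2.79, 3.14, 3.14, 3.14, 3.14].

## Interface

Orientations are given as a unit quaternion [x, y, z, w].
In Python, from workcell import get_obs, imaging, order gives the robot as it stands.
- The arm moves only by the tool apply_moves, never from a script. Its argument "targets" is a list that holds one entry, the list of rows, each a list of 5 numbers: the shift along the world's x, y, z in units of 40 mm (1.0 is 40 mm), then the turn about the world's z in degrees, then the gripper command: -1 is shut, 1 is fully open, values between are in proportion. In form: [[[dx, dy, dz, turn, fingers], ...]]. A call has 1 to 8 rows; each row shifts and turns the commanded pose from where the row before left it; what a row does not reach is not made up. A row lasts 1/12 s, in which the tool goes at most 41.7 mm and 7.16 degrees, less where a joint would pass 70% of its speed; a pose out of reach is approached as far as the arm can. A call is refused whole if a number of a shift passes 1 or a number of a turn 7.16, either way. A call with a gripper value outside its range is refused whole. The fingers move at their own pace and stop on an object; the grip force is fixed at half the most. Time passes only in rows, so rows that do not move let the fingers close. It gives the time, the measured TCP pose, the force, the opening and the grip force at its end, in the units of the state.
- get_obs(): the state, without advancing time (a new reading comes with each control period).
- imaging.camera(name): name is "scene" or "top"; returns (picture, depth): 384x512x3 uint8, blue, green, red; 384x512 float32, m along the optical axis (not along the pixel's ray), 0 where there is no reading.
- imaging.get_calibration(name): a dict with "camera_matrix" (3x3 intrinsics, pixels), "k1" (the pictures are not rectified: a ray, as slopes to the right and down, at radius r is drawn at 1 + k1 r^2 times it, then the intrinsics apply), "eye" and "rotation" of the camera in the world. Camera axes: x right, y down, z forward; pixel columns grow to the right and rows downward; lengths in m; the calibration is good to about 2 mm. A picture is of the moment at which its call begins. get_calibration takes no time and is no camera call.
- order.job_done(): hands the job in; it is judged then, once.
The state is a dict: "clock": time; "joint_pos": joint angles; "joint_vel": joint speeds; "tau": joint torques, N m; "eef_pos": TCP position; "tool_rot": TCP orientation; "ft_force": force on the tool from outside, world axes, zero at the start; "ft_torque": the same for the moment, N m; "grip_width": finger opening in m; "grasp_force": force on a finger pad.
Only numpy, scipy, OpenCV 4.12 (cv2) and the standard library are available. Lean on these libraries where they do the work, as an engineer would, in place of code of your own. Each camera call takes 0.05 s, during which the arm holds its last target. There are 200 camera calls.

## Task

One of the two test-cassette readers stands with its tray out and a cassette in it: push that tray fully home with the fingertips, without touching the cassette or shoving the reader along the table. Then start it: point from above at the green-ringed touch-free sensor on top of that same reader, fingertips about three centimetres above it, for two seconds without touching the sensor, and draw the hand at least 15 cm away. The other reader is busy with a test, so do not touch it or bring the fingers down over its sensor, and leave the bottles, the tube and the timer where they are. Lift nothing.

Things in the scene. Friction and masses are not known exactly. Their poses are not given: they have to be found in the camera images.
- reader: the open reader, loose on the table: light grey box 170 deep x 118 wide x 62 mm high, a tilted screen rising to 100 mm over its rear part (from 25 mm behind the origin to the back), 1.0 to 1.6 kg on rubber feet (it slides at a push of some 8 to 18 N). Origin: centre of the underside, on the table; x points from its front to its back, y to its left, z up. The tray slides out of the front along -x
- reader_tray (a joint): travel of the tray of the open reader in m: 0 fully home, up to 0.085 out; starts 0.06 to 0.08 out. Friction about 1.5 N and light damping, no spring: it stays where it is left and meets a hard stop at 0
- tray_front (a point): centre of the outer face of that tray's upright front plate, 92 mm wide (y) x 26 mm high, 22 mm above the table, so the plate spans heights 9 to 35 mm; it is the part to push, along +x of this frame (x, y, z as those of the reader). When home, this face stands 11 mm ahead of the case's front face
- start_sensor_window (a point): centre of the upper face of the open reader's touch-free start sensor: level round black window 29 mm across in a green ring 41 mm across, on the flat front part of the reader's top, 65.6 mm above the table, 32 mm ahead of the reader's origin; z up
- start_sensor: that sensor as a part: low disc fixed to the reader's top, 41 mm across, 3.6 mm high; origin at the centre of its underside
- cassette: white test cassette 20x70x6 mm lying fixed in the nest of the open tray, its length along the tray, starting 6 mm behind the front plate, top about 21 mm above the table; not to be touched
- busy_reader: the other reader, same make and size, tray shut, screen with a lit blue countdown bar; loose; origin and axes as for the open reader
- busy_sensor_window (a point): the like point of the busy reader's sensor; not to be approached
- green_dropper: loose dropper bottle with green cap, 20 mm across, 64 mm high, upright; origin at its base
- blue_dropper: loose dropper bottle with blue cap, 20 mm across, 64 mm high, upright; origin at its base
- tube: loose capped sample tube with blue cap, 14x72x14 mm, lying along its y; origin at the middle of its underside
- timer: loose white digital timer, 64x64x20 mm; origin at the middle of its underside

How it is judged:
On the way, in this order (a step that is already met when the one before it is completed fails the run):
1. the tray of the open reader is pushed fully home (less than 4 mm out) (value of joint reader_tray below 0.004 m), for 0.2 s.
2. the fingertips dwell for 1.5 s just above that reader's touch-free sensor: grasp point within 20 mm of its centre sideways and 22 to 85 mm above it, so the tips some 3 to 65 mm above it (horizontal distance between the grasp point and start_sensor_window below 0.02 m and z of the grasp point in the frame of start_sensor_window between 0.022 and 0.085 m), for 1.5 s.
At the end, for the whole second after the job is handed in: The loaded tray is home (under 4 mm out), the hand is more than 15 cm from the sensor, the reader is at rest within 25 mm of where it stood, the busy reader within 10 mm, and the bottles, tube and timer within 15 mm (value of joint reader_tray below 0.004 m and distance between the grasp point and start_sensor_window above 0.15 m and linear speed of reader below 0.01 m/s and distance of reader from where it was at the start of the episode below 0.025 m and distance of busy_reader from where it was at the start of the episode below 0.01 m and distance of each of green_dropper, blue_dropper, tube, timer from where it was at the start of the episode below 0.015 m); the robot touches nothing.
It fails at once if the start sensor or the cassette in the tray is touched (contact force between any of the arm, the fingers and start_sensor above 0.3 N or contact force between any of the arm, the fingers and cassette above 0.3 N).
It fails at once if the reader is shoved more than 25 mm, lifted or tipped (distance of reader from where it was at the start of the episode above 0.025 m or height (world z) of reader above 0.008 m or angle between reader's own z axis and vertical above 0.1 rad).
It fails at once if the busy reader is touched or shifted (contact force between any of the arm, the fingers and busy_reader above 0.5 N or distance of busy_reader from where it was at the start of the episode above 0.01 m).
It fails at once if the fingers come down over the busy reader's sensor (grasp point within 30 mm sideways and less than 85 mm above) (horizontal distance between the grasp point and busy_sensor_window below 0.03 m and z of the grasp point in the frame of busy_sensor_window between -0.05 and 0.085 m).
It fails at once if a bottle, the tube or the timer is moved more than 15 mm (distance of any of green_dropper, blue_dropper, tube, timer from where it was at the start of the episode above 0.015 m).
It also fails if it takes over 43 s, if anything falls off the work surface, if the arm or the gripper's body presses on something with over 40 N, if the wrist force passes 120 N, or if a joint passes its speed limit or range.

## Working session

There is one attempt and no reset: what is moved stays moved. The work goes in short steps, Python scripts to look and compute and a tool call to move; the robot and the scene stay as the last step left them, time stands still between calls to the robot, and variables do not carry over. Pictures are saved under pics/ and viewed, at most 10 in all, crops included, and the job is handed in when it is done.

Besides the shell and the picture viewer there is one more tool, called as a command line: name --argument value ..., lists and objects as JSON in quotes. apply_moves: Moves the arm, as the interface text tells. Its arguments: {"type":"object","properties":{"targets":{"type":"array","items":{"type":"array","items":{"type":"array","items":{"type":"number"}}}}},"required":["targets"]}

```bash
mkdir -p pics; cat > h.py <<'E'
import numpy as np, cv2
from workcell import get_obs, imaging, order
def cloud(name):
    im,d=imaging.camera(name); c=imaging.get_calibration(name)
    K=np.array(c["camera_matrix"]);h,w=d.shape
    u,v=np.meshgrid(np.arange(w),np.arange(h))
    p=np.stack([u,v],-1).reshape(-1,1,2).astype(float)
    n=cv2.undistortPoints(p,K,np.array([c["k1"],0,0,0.])).reshape(h,w,2)
    P=np.dstack([n*d[...,None],d])@np.array(c["rotation"]).T+np.array(c["eye"])
    return im,d,P
E
python3 - <<'E'
from h import *
for n in("top","scene"):
    im,d,P=cloud(n); cv2.imwrite(f"pics/{n}0.png",cv2.resize(im,(800,600))); np.savez(f"{n}0.npz",im=im,d=d,P=P)
    print(n,imaging.get_calibration(n))
o=get_obs();print(o)
E
```

```text
Traceback (most recent call last):
  File "h.py", line 9, in cloud
    P=np.dstack([n*d[...,None],d])@np.array(c["rotation"]).T+np.array(c["eye"])
      ~~~~~~~~~~~~~~~~~~~~~~~~~~~~^~~~~~~~~~~~~~~~~~~~~~~~~~
ValueError: matmul: Input operand 1 has a mismatch in its core dimension 0, with gufunc signature (n?,k),(k,m?)->(n?,m?) (size 4 is different from 3)
```

Rotation is a quaternion.

```bash
sed -i 's/np.array(c\["rotation"\]).T/R.from_quat(c["rotation"]).as_matrix().T/; 1a from scipy.spatial.transform import Rotation as R' h.py
python3 - <<'E'
from h import *
for n in("top","scene"):
    im,d,P=cloud(n); cv2.imwrite(f"pics/{n}0.png",cv2.resize(im,(800,600))); np.savez(f"{n}0.npz",im=im,d=d,P=P)
    print(n,imaging.get_calibration(n)); print(P[200,256],P[300,100])
o=get_obs();print(o)
E
```

```text
top {'camera_matrix': array([[361.64671205,   0.        , 254.34720987],
       [  0.        , 361.64671205, 193.28674628],
       [  0.        ,   0.        ,   1.        ]]), 'k1': -0.01042434888043787, 'eye': array([0.3848892 , 0.07683163, 0.88916586]), 'rotation': array([ 0.72779317, -0.6763096 ,  0.07982463, -0.08093488])}
[0.57324068 0.08039892 0.00310724] [0.30632262 0.42837419 0.00570503]
scene {'camera_matrix': array([[410.79608556,   0.        , 248.57617053],
       [  0.        , 410.79608556, 187.57875036],
       [  0.        ,   0.        ,   1.        ]]), 'k1': -0.08588439441474817, 'eye': array([-0.06381136,  0.66453288,  0.62414481]), 'rotation': array([-0.34571088,  0.80460204, -0.4380091 ,  0.20309499])}
[0.17570029 0.44070548 0.40288191] [5.70963666e-01 5.09779098e-01 4.72320668e-04]
{'clock': 0.15, 'joint_pos': array([ 1.14499799e+00,  2.41241778e-01,  4.02582271e-03,  1.33517901e+00,
       -1.36180905e-05,  1.57079495e+00]), 'joint_vel': array([ 0.00152588, -0.00239786,  0.0049318 , -0.00132338, -0.0006594 ,
        0.00215761]), 'tau': array([ 1.53078567e-03, -3.72634757e+01,  2.52639323e+01,  1.23731428e-02,
        9.57380053e-05,  5.64136982e-06]), 'eef_pos': array([0.20634272, 0.45494554, 0.2476135 ]), 'tool_rot': array([ 2.11293747e-01,  9.77422280e-01, -7.82712789e-04, -1.62237334e-04]), 'ft_force': array([ 0.56987165, -0.5443165 , -0.12708366]), 'ft_torque': array([ 0.01899066, -0.01692143,  0.00212743]), 'grasp_force': 0.0, 'grip_width': 0.0856750288628603}
```

View pics/top0.png

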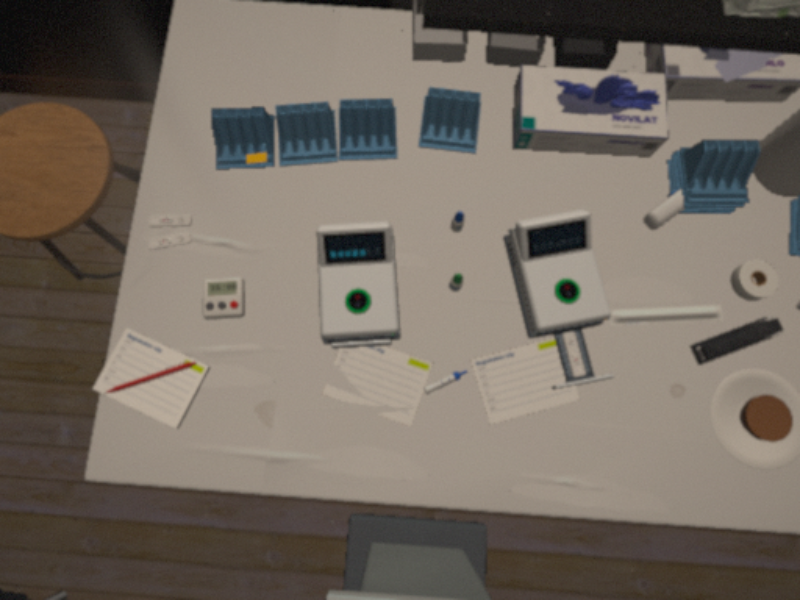

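View pics/scene0.png

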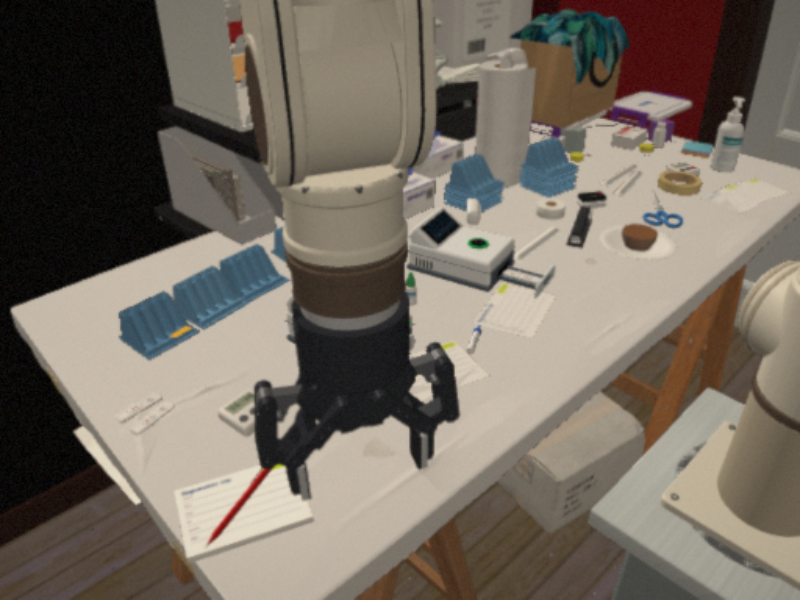

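The top view shows the open reader at right: sensor at (567,291), tray plate from (552,388) to (613,377). The busy reader's sensor is at (357,300), with the bottles between the two readers. The scene view shows the open reader's sensor at (478,243) and its tray plate near (540,278). Next I'll measure both.

```bash
python3 - <<'E'
from h import *
for n in("top","scene"):
    D=np.load(n+"0.npz");im,P=D["im"],D["P"]
    hsv=cv2.cvtColor(im,cv2.COLOR_BGR2HSV)
    m=cv2.inRange(hsv,(45,90,50),(85,255,255)); k,l,s,c=cv2.connectedComponentsWithStats(m)
    for i in range(1,k):
        if s[i,4]>10:
            q=P[l==i]; print(n,"green",c[i]/.64,s[i,4],np.median(q,0).round(4),((q.max(0)+q.min(0))/2).round(4),np.ptp(q,0).round(3))
    # reader top & tray points
    x,y,z=np.moveaxis(P,-1,0)
    reg=(x>.2)&(x<.65)&(y>-.25)&(y<-.02)
    for nm,lo,hi in(("top62",.052,.072),("plate",.026,.045)):
        mm=(reg&(z>lo)&(z<hi)).astype(np.uint8)
        k,l,s,c=cv2.connectedComponentsWithStats(mm)
        for i in range(1,k):
            if s[i,4]>25:
                q=P[l==i]; r=cv2.minAreaRect((q[:,:2]*1000).astype(np.float32)); print(n,nm,c[i]/.64,s[i,4],q.mean(0).round(4),np.median(q[:,2]).round(4),r)
    t=reg&(abs(z)<.012); print("table z",np.median(z[t]))
    for nm,a,b in (("objs",.012,.09),):
        mm=((z>a)&(z<b)&(x>.1)&(x<.7)&(y<.45)&(y>-.3)).astype(np.uint8)
        k,l,s,c=cv2.connectedComponentsWithStats(mm)
        if n=="top":
          for i in range(1,k):
            if s[i,4]>20: q=P[l==i]; print("obj",(c[i]/.64).round(),s[i,4],q.min(0).round(3),q.max(0).round(3))
E
python3 -c "
import cv2
a=cv2.imread('pics/top0.png')[200:420,470:640]; cv2.imwrite('pics/c1.png',cv2.resize(a,None,fx=2.7,fy=2.7))"
```

```text
top green [528.97727273 121.37784091] 22 [ 0.8907 -0.1056  0.0681] [ 0.8888 -0.104   0.0682] [0.019 0.015 0.005]
top green [524.765625 137.265625] 20 [ 0.8753 -0.1057  0.0426] [ 0.8748 -0.1033  0.0423] [0.003 0.016 0.022]
top green [457.16911765 277.94117647] 17 [ 0.621  -0.003   0.0597] [ 0.6218 -0.003   0.0584] [0.007 0.007 0.016]
top green [566.38997396 290.57617188] 96 [ 0.6107 -0.1665  0.0663] [ 0.5074 -0.0545  0.4765] [0.245 0.263 0.825]
top green [357.67857143 300.22321429] 105 [0.5734 0.1436 0.0664] [0.5741 0.1454 0.066 ] [0.035 0.035 0.007]
top top62 [563.82480053 295.86020612] 1880 [ 0.6045 -0.1646  0.063 ] 0.0631 ((612.9192504882812, -168.06776428222656), (104.22007751464844, 117.61295318603516), 14.789966583251953)
top plate [547.64775815 314.97961957] 184 [ 0.5791 -0.1471  0.0372] 0.0386 ((580.0895385742188, -146.40765380859375), (152.49676513671875, 74.90608215332031), 60.89547348022461)
top plate [583.75618812 381.15717822] 101 [ 0.4813 -0.2036  0.0353] 0.0354 ((481.4056396484375, -203.88133239746094), (5.936239242553711, 89.31278228759766), 15.174220085144043)
table z
[... 1115 characters left out ...]
38] [0.034 0.036 0.006]
scene green [409.83796296 280.20833333] 27 [0.6193 0.0015 0.0485] [0.6199 0.0008 0.0509] [0.01  0.008 0.022]
scene top62 [478.00599436 247.7653385 ] 709 [ 0.6    -0.1559  0.0601] 0.0605 ((611.8450927734375, -164.00706481933594), (108.60516357421875, 119.21036529541016), 14.836833953857422)
scene plate [475.73985927 266.62355132] 302 [ 0.5843 -0.1329  0.0356] 0.0357 ((579.0361328125, -147.9324188232422), (159.51914978027344, 77.71836853027344), 62.983299255371094)
scene plate [544.46022727 277.27272727] 55 [ 0.4769 -0.1964  0.0316] 0.0322 ((479.0543518066406, -201.4788360595703), (7.3604278564453125, 92.5788345336914), 16.840240478515625)
table z -0.0004532102814458483
```

View pics/c1.png

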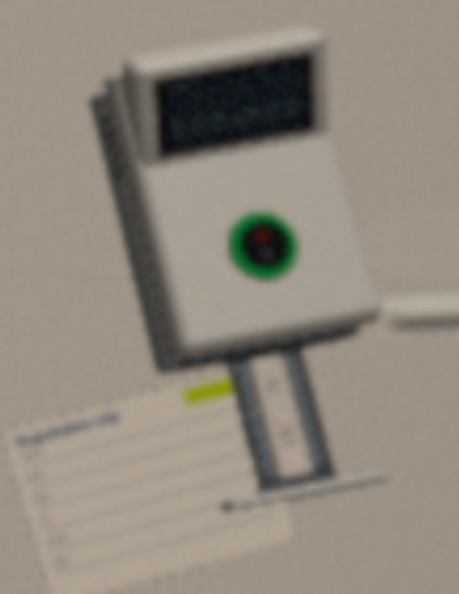

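Both views agree. The reader's yaw is about 15.5°, the sensor is at about (0.608, -0.165, 0.066), and the outer face of the plate is at about (0.477, -0.203), so the tray is about 7 cm out. I'll shut the gripper, turn it +40° so the finger line lies along the plate, and go to (0.424, -0.218).

apply_moves --targets '[[[0.27, -0.84, 0, 5, -1], [0.27, -0.84, 0, 5, -1], [0.27, -0.84, 0, 5, -1], [0.27, -0.84, 0, 5, -1], [0.27, -0.84, 0, 5, -1], [0.27, -0.84, 0, 5, -1], [0.27, -0.84, 0, 5, -1], [0.27, -0.84, 0, 5, -1]]]'

```text
clock: 0.82
eef_pos: [0.2928, 0.1849, 0.2482]
tool_rot: [-0.138, 0.99, -0.0, -0.0]
ft_force: [0.3, 0.2, 0.3]
grip_width: -0.0001
grasp_force: 0.0
```

apply_moves --targets '[[[0.27, -0.84, 0, 0, -1], [0.27, -0.84, 0, 0, -1], [0.27, -0.84, 0, 0, -1], [0.27, -0.84, 0, 0, -1], [0.27, -0.84, 0, 0, -1], [0.27, -0.84, 0, 0, -1], [0.27, -0.84, 0, 0, -1], [0.27, -0.84, 0, 0, -1]]]'

```text
clock: 1.48
eef_pos: [0.3792, -0.0841, 0.2483]
tool_rot: [-0.136, 0.991, 0.0, 0.0]
ft_force: [0.7, 1.0, -0.1]
grip_width: 0.0001
grasp_force: 0.0
```

apply_moves --targets '[[[0.27, -0.84, 0, 0, -1], [0.27, -0.84, 0, 0, -1], [0.27, -0.84, 0, 0, -1], [0.27, -0.84, 0, 0, -1], [0, 0, 0, 0, -1], [0, 0, 0, 0, -1], [0, 0, 0, 0, -1]]]'

```text
clock: 2.07
eef_pos: [0.4219, -0.2163, 0.2477]
tool_rot: [-0.135, 0.991, 0.001, -0.001]
ft_force: [-0.1, 0.3, -0.6]
grip_width: 0.0004
grasp_force: 0.0
```

apply_moves --targets '[[[0, 0, -0.85, 0, -1], [0, 0, -0.85, 0, -1], [0, 0, -0.85, 0, -1], [0, 0, -0.85, 0, -1], [0, 0, -0.85, 0, -1], [0, 0, -0.75, 0, -1], [0, 0, -0.35, 0, -1], [0, 0, 0, 0, -1]]]'

```text
clock: 2.73
eef_pos: [0.4193, -0.2136, 0.0313]
tool_rot: [-0.137, 0.991, 0.002, -0.003]
ft_force: [0.9, -0.2, -0.4]
grip_width: 0.0
grasp_force: 0.0
```

```bash
python3 - <<'E'
from h import *
im,d,P=cloud("scene"); cv2.imwrite("pics/s1.png",cv2.resize(im[110:230,230:410],(800,533),interpolation=cv2.INTER_CUBIC))
o=get_obs();print(o["eef_pos"],o["ft_force"])
E
```

```text
[ 0.42083235 -0.21451615  0.03317959] [ 0.57869541 -0.94010479  0.17985331]
```

View pics/s1.png

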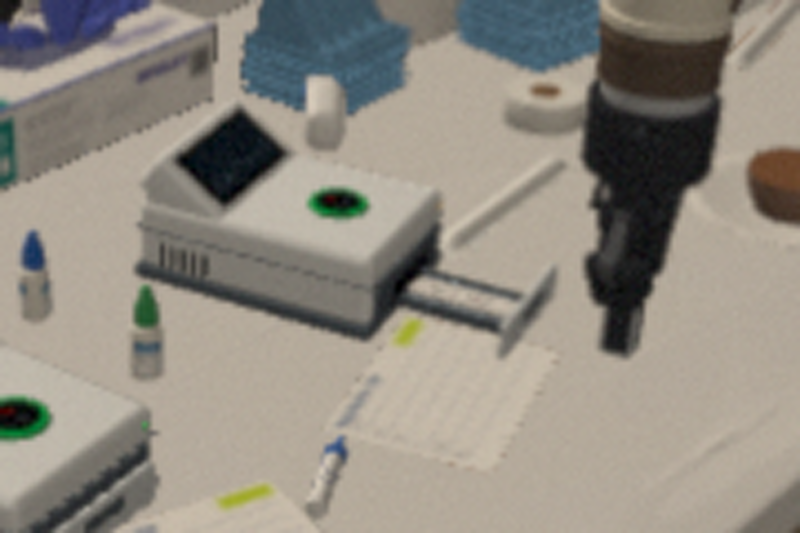

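The fingers stand in front of the plate centre, at about (620,330) in the crop, with the plate at (530,310). Now I'll push along the reader's axis, slowing near the stop.

apply_moves --targets '[[[0.38, 0.105, 0, 0, -1], [0.38, 0.105, 0, 0, -1], [0.12, 0.033, 0, 0, -1], [0.12, 0.033, 0, 0, -1], [0.12, 0.033, 0, 0, -1], [0.12, 0.033, 0, 0, -1], [0.12, 0.033, 0, 0, -1], [0.12, 0.033, 0, 0, -1]]]'

```text
clock: 3.45
eef_pos: [0.4814, -0.2003, 0.0344]
tool_rot: [-0.136, 0.991, 0.0, -0.0]
ft_force: [-2.2, -1.0, 1.3]
grip_width: 0.0002
grasp_force: 0.9
```

apply_moves --targets '[[[0.12, 0.033, 0, 0, -1], [0.12, 0.033, 0, 0, -1], [0.12, 0.033, 0, 0, -1], [0.12, 0.033, 0, 0, -1], [0.12, 0.033, 0, 0, -1], [0.12, 0.033, 0, 0, -1], [0.12, 0.033, 0, 0, -1], [0.06, 0.017, 0, 0, -1]]]'

```text
clock: 4.12
eef_pos: [0.5185, -0.1903, 0.0342]
tool_rot: [-0.136, 0.991, -0.0, 0.0]
ft_force: [-2.1, -0.5, 1.7]
grip_width: -0.0
grasp_force: 0.8
```

apply_moves --targets '[[[0.06, 0.017, 0, 0, -1], [0.06, 0.017, 0, 0, -1], [0.06, 0.017, 0, 0, -1], [0.05, 0.013, 0, 0, -1], [0.04, 0.01, 0, 0, -1]]]'

```text
clock: 4.53
eef_pos: [0.5287, -0.1875, 0.0343]
tool_rot: [-0.136, 0.991, -0.0, -0.0]
ft_force: [-0.8, -2.1, 0.3]
grip_width: -0.0003
grasp_force: 0.8
```

```bash
python3 - <<'E'
from h import *
im,d,P=cloud("scene"); cv2.imwrite("pics/s2.png",cv2.resize(im[110:230,230:410],(800,533),interpolation=cv2.INTER_CUBIC))
o=get_obs();print(o["eef_pos"],o["ft_force"])
E
```

```text
[ 0.52894472 -0.18740105  0.03426046] [ 0.24523876 -1.23721478 -0.76319599]
```

View pics/s2.png

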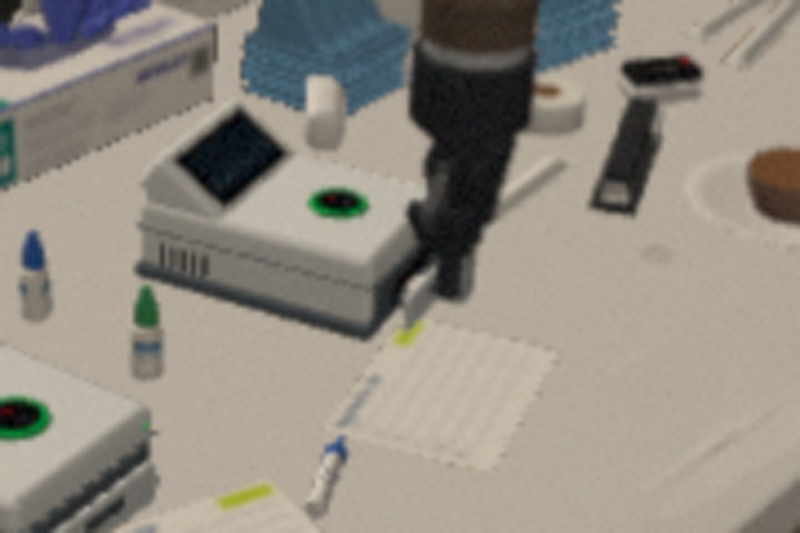

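The reader hasn't moved and the plate is nearly home, at about (415,295). I'll continue in 1 mm steps and watch the force.

apply_moves --targets '[[[0.03, 0.008, 0, 0, -1], [0.03, 0.008, 0, 0, -1], [0.03, 0.008, 0, 0, -1], [0.03, 0.008, 0, 0, -1]]]'

```text
clock: 4.92
eef_pos: [0.5333, -0.1861, 0.0343]
tool_rot: [-0.136, 0.991, 0.0, -0.0]
ft_force: [-1.8, -1.9, 0.7]
grip_width: -0.0001
grasp_force: 0.8
```

apply_moves --targets '[[[0.02, 0.006, 0, 0, -1], [0.02, 0.006, 0, 0, -1], [0.02, 0.006, 0, 0, -1]]]'

```text
clock: 5.17
eef_pos: [0.5357, -0.1854, 0.0343]
tool_rot: [-0.136, 0.991, 0.0, -0.0]
ft_force: [0.1, -0.7, -0.5]
grip_width: 0.0002
grasp_force: 0.8
```

apply_moves --targets '[[[0.02, 0.006, 0, 0, -1], [0.02, 0.006, 0, 0, -1], [0.02, 0.006, 0, 0, -1]]]'

```text
clock: 5.42
eef_pos: [0.5382, -0.1848, 0.0343]
tool_rot: [-0.136, 0.991, -0.0, -0.0]
ft_force: [-1.2, -1.4, -0.0]
grip_width: 0.0002
grasp_force: 0.8
```

```bash
cat > m.py <<'E'
from h import *
im,d,P=cloud("top"); x,y,z=np.moveaxis(P,-1,0)
g=cv2.inRange(cv2.cvtColor(im,cv2.COLOR_BGR2HSV),(45,90,50),(85,255,255))
reg=(x>.4)&(x<.66)&(y>-.27)&(y<-.08)
m=reg&(g>0); v,u=np.nonzero(m); print("sensor",np.median(P[m],0),u.mean()/.64,v.mean()/.64)
a=np.array([.964,.267]); s=(P[...,:2]-[.609,-.165])@a; t=(P[...,:2]-[.609,-.165])@[-.267,.964]
q=reg&(abs(t)<.046)&(z>.022)&(z<.042)&(s<-.04); print("plate s",np.percentile(s[q],[2,50,98]).round(4),q.sum())
q=reg&(abs(t)<.05)&(z>.052)&(z<.072); print("case front s",np.percentile(s[q],[.5,2]).round(4))
o=get_obs();print(o["clock"],o["eef_pos"],o["ft_force"])
E
python3 m.py
```

```text
sensor [ 0.6111028  -0.16653341  0.06624815] 566.40625 290.578125
plate s [-0.0837 -0.0515 -0.0491] 35
case front s [-0.0794 -0.0472]
5.4667 [ 0.53833056 -0.18468127  0.03426783] [-1.47450682 -1.01985327  0.24075796]
```

apply_moves --targets '[[[0.02, 0.006, 0, 0, -1], [0.02, 0.006, 0, 0, -1]]]'

```text
clock: 5.63
eef_pos: [0.5398, -0.1843, 0.0343]
tool_rot: [-0.136, 0.991, -0.0, -0.0]
ft_force: [-1.6, -2.1, 1.2]
grip_width: 0.0003
grasp_force: 0.8
```

apply_moves --targets '[[[0.02, 0.006, 0, 0, -1], [0.02, 0.006, 0, 0, -1]]]'

```text
clock: 5.8
eef_pos: [0.5401, -0.1842, 0.0342]
tool_rot: [-0.135, 0.991, -0.0, -0.001]
ft_force: [-6.2, -4.1, 3.7]
grip_width: 0.0002
grasp_force: 3.5
```

```bash
python3 m.py
```

```text
sensor [ 0.61305849 -0.16652312  0.06648559] 566.5246212121211 290.3724747474747
plate s [-0.0816 -0.0544 -0.0493] 27
case front s [-0.0573 -0.0467]
5.85 [ 0.54005395 -0.18418335  0.0342627 ] [-5.34319057 -2.59597571  1.69691391]
```

The force has risen and the tool has stalled, so the stop is reached, and the reader hasn't moved. I'll hold briefly, then draw back and up.

apply_moves --targets '[[[0, 0, 0, 0, -1], [0, 0, 0, 0, -1], [0, 0, 0, 0, -1], [-0.2, -0.055, 0, 0, -1], [-0.4, -0.11, 0, 0, -1], [-0.5, -0.14, 0, 0, -1], [-0.5, -0.14, 0, 0, -1], [0, 0, 0, 0, -1]]]'

```text
clock: 6.52
eef_pos: [0.4735, -0.2012, 0.0339]
tool_rot: [-0.135, 0.991, 0.001, -0.001]
ft_force: [-0.4, 1.5, -0.4]
grip_width: -0.0
grasp_force: 0.0
```

apply_moves --targets '[[[0, 0, 0.8, 0, -1], [0, 0, 0.8, 0, -1], [0, 0, 0.8, 0, -1], [0, 0, 0.8, 0, -1], [0, 0, 0, 0, -1], [0, 0, 0, 0, -1]]]'

```text
clock: 7.02
eef_pos: [0.4797, -0.2019, 0.165]
tool_rot: [-0.136, 0.991, -0.001, 0.003]
ft_force: [-0.3, -0.1, -0.4]
grip_width: 0.0002
grasp_force: 0.0
```

```bash
python3 m.py; python3 - <<'E'
from h import *
im,d,P=cloud("scene"); a=cv2.resize(im[110:230,230:410],(800,533),interpolation=cv2.INTER_CUBIC)
cv2.imwrite("pics/s3.png",a)
hsv=cv2.cvtColor(im,cv2.COLOR_BGR2HSV); g=cv2.inRange(hsv,(45,90,50),(85,255,255))>0
m=g&(P[...,1]<-.08)&(P[...,1]>-.26)&(P[...,0]>.5)&(P[...,0]<.66); q=P[m]; print((q.max(0)+q.min(0))/2)
E
```

```text
sensor [ 0.61162159 -0.166937    0.06616237] 566.5497448979592 290.44961734693874
plate s [-0.0601 -0.0553 -0.0492] 180
case front s [-0.0486 -0.0476]
7.0667 [ 0.47823484 -0.20142569  0.16304022] [-0.34550617  0.44165964 -0.63781491]
[ 0.60839284 -0.16423287  0.06393941]
```

View pics/s3.png

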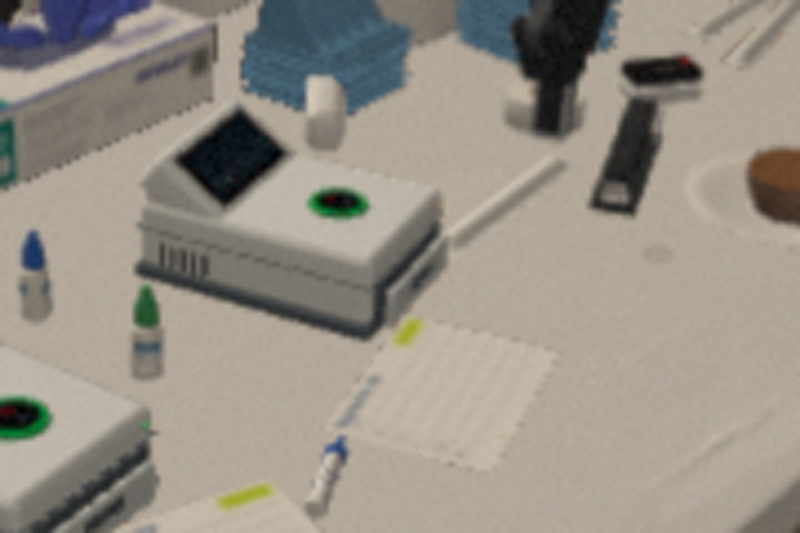

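The tray is home: its face stands 11.5 mm ahead of the case, like the busy reader's, and the reader hasn't shifted. Next I'll go above the sensor at (0.610, -0.166).

apply_moves --targets '[[[0.6, 0.16, 0, 0, -1], [0.7, 0.19, 0, 0, -1], [0.7, 0.19, 0, 0, -1], [0.7, 0.19, 0, 0, -1], [0.58, 0.16, 0, 0, -1], [0, 0, 0, 0, -1], [0, 0, 0, 0, -1]]]'

```text
clock: 7.7
eef_pos: [0.6082, -0.1649, 0.1593]
tool_rot: [-0.137, 0.991, 0.001, -0.002]
ft_force: [-0.5, -1.1, 0.3]
grip_width: 0.0001
grasp_force: 0.0
```

apply_moves --targets '[[[0, 0, -0.3, 0, -1], [0, 0, -0.3, 0, -1], [0, 0, -0.3, 0, -1], [0, 0, -0.3, 0, -1], [0, 0, 0, 0, -1], [0, 0, 0, 0, -1], [0, 0, 0, 0, -1]]]'

```text
clock: 8.28
eef_pos: [0.6079, -0.1663, 0.1145]
tool_rot: [-0.135, 0.991, 0.0, -0.0]
ft_force: [-0.1, -0.0, -0.5]
grip_width: -0.0002
grasp_force: 0.0
```

Tips are about 32 mm above the sensor and centred. Holding for more than 2 s.

apply_moves --targets '[[[0, 0, 0, 0, -1], [0, 0, 0, 0, -1], [0, 0, 0, 0, -1], [0, 0, 0, 0, -1], [0, 0, 0, 0, -1], [0, 0, 0, 0, -1], [0, 0, 0, 0, -1], [0, 0, 0, 0, -1]]]'

```text
clock: 8.95
eef_pos: [0.6085, -0.1659, 0.1143]
tool_rot: [-0.136, 0.991, 0.0, -0.0]
ft_force: [0.8, 0.3, 0.6]
grip_width: 0.0001
grasp_force: 0.0
```

apply_moves --targets '[[[0, 0, 0, 0, -1], [0, 0, 0, 0, -1], [0, 0, 0, 0, -1], [0, 0, 0, 0, -1], [0, 0, 0, 0, -1], [0, 0, 0, 0, -1], [0, 0, 0, 0, -1], [0, 0, 0, 0, -1]]]'

```text
clock: 9.62
eef_pos: [0.6085, -0.166, 0.1143]
tool_rot: [-0.136, 0.991, 0.0, -0.0]
ft_force: [-0.8, 0.5, -0.5]
grip_width: -0.0001
grasp_force: 0.0
```

apply_moves --targets '[[[0, 0, 0, 0, -1], [0, 0, 0, 0, -1], [0, 0, 0, 0, -1], [0, 0, 0, 0, -1], [0, 0, 0, 0, -1], [0, 0, 0, 0, -1], [0, 0, 0, 0, -1], [0, 0, 0, 0, -1]]]'

```text
clock: 10.28
eef_pos: [0.6085, -0.166, 0.1143]
tool_rot: [-0.136, 0.991, -0.0, -0.0]
ft_force: [-0.1, 0.5, 0.1]
grip_width: -0.0001
grasp_force: 0.0
```

apply_moves --targets '[[[0, 0, 0.5, 0, -1], [0, 0, 0.8, 0, -1], [0, 0, 0.8, 0, -1], [-0.5, -0.1, 0.7, 0, -1], [-0.9, -0.2, 0.2, 0, -1], [-0.9, -0.2, 0.2, 0, -1], [-0.9, -0.2, 0.2, 0, -1], [-0.9, -0.2, 0.2, 0, -1]]]'

```text
clock: 10.95
eef_pos: [0.4429, -0.202, 0.2588]
tool_rot: [-0.136, 0.991, -0.0, 0.0]
ft_force: [-0.3, -0.6, 0.5]
grip_width: 0.0
grasp_force: 0.0
```

apply_moves --targets '[[[-0.5, -0.1, 0.2, 0, -1], [0, 0, 0, 0, -1], [0, 0, 0, 0, -1], [0, 0, 0, 0, -1], [0, 0, 0, 0, -1], [0, 0, 0, 0, -1]]]'

```text
clock: 11.45
eef_pos: [0.4253, -0.2057, 0.2656]
tool_rot: [-0.136, 0.991, 0.0, -0.0]
ft_force: [-0.2, 0.5, 0.1]
grip_width: -0.0003
grasp_force: 0.0
```

```bash
python3 m.py; python3 - <<'E'
from h import *
im,d,P=cloud("top"); cv2.imwrite("pics/t4.png",cv2.resize(im,(800,600)))
E
```

```text
sensor [ 0.61089077 -0.16646958  0.06656332] 566.4388020833333 290.625
plate s [-0.06   -0.0554 -0.0491] 178
case front s [-0.0487 -0.0475]
11.5 [ 0.42520008 -0.20564067  0.26555077] [-0.35330233  0.24515281  0.65218299]
```

View pics/t4.png

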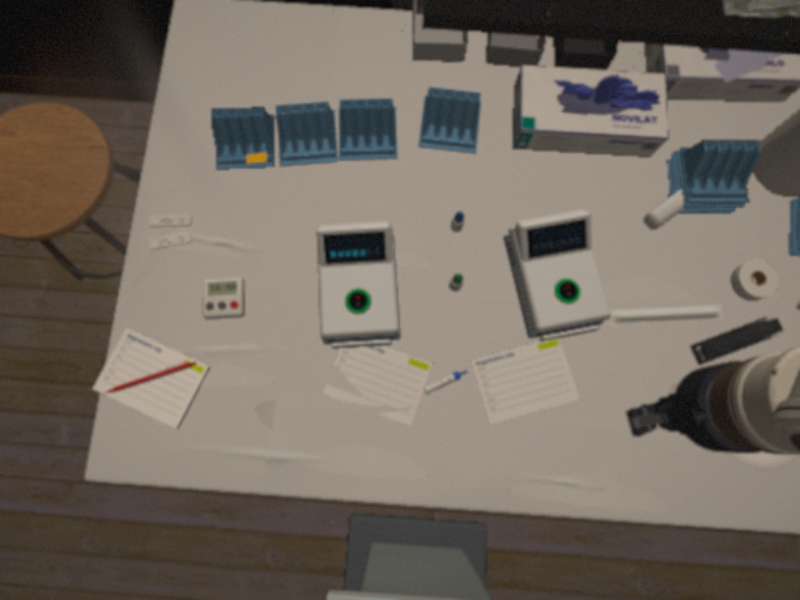

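The tray is shut with its plate at (570,330). The sensor is still at (567,291), nothing else has moved, and the hand is well away.

```bash
python3 -c "
from workcell import order
print(order.job_done())"
```

```text
the job is handed in; nothing more can be done
None
```

I pushed the tray fully home without shifting the reader, held the fingertips about 3 cm above its sensor for over 2 s, drew the hand about 27 cm away, and handed the job in; the judge returned no verdict.

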